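Lid the cassette basket, draw it out of its beaker and hold it tipped to drain

TASK

Slide the lid's black sleeve down over the post of the cassette basket until the lid sits fully home on the basket's rim, lowering it by hand rather than letting it drop, so that no cassette can fall out. Then take the basket by the top of its post, lift it upright straight out of the glass beaker until it is clear above the beaker's rim, tip it over to about 45 degrees and finish while still holding it there, still and raised clear, with the basket over the middle of its beaker as if to drain, the lid still home and all three cassettes inside. Leave the beaker and everything else on the bench where they stand.

Things in the scene. Friction and masses are not known exactly. Their poses are not given: they have to be found in the camera images.
- basket: Round steel wire basket, 97 mm dia, 70 mm tall to its open rim, 3 mm walls, about 0.3 kg, starts standing in the beaker. A 12 mm round post fixed in its middle rises to 149 mm above the underside (top 7 mm tapers to a 6 mm tip): the lid's sleeve goes over it, and it is the handle to lift by. Origin: centre of the underside; z up along the post.
- basket_rim (a point): Point on the basket's axis level with its rim, 70 mm above the basket's underside: the lid's underside centre lies here when the lid is fully home.
- basket_mid (a point): Middle of the basket, on its axis 35 mm above its underside.
- post_tip (a point): Tip of the basket's post, on its axis 149 mm above the basket's underside (36 mm above the top of the sleeve when the lid is home).
- lid: The basket's lid: perforated steel disc, 100 mm dia, 3 mm thick, with a black sleeve in its middle, 24 mm outer dia, top 43 mm above the lid's underside; a 15 mm bore right through. Slides over the 12 mm post and rests on the basket's rim. 90 g. Starts flat on the bench, sleeve up; grip it by the sleeve. Origin: centre of the underside; z up along the sleeve.
- beaker: Low glass beaker in which the basket stands: 120 mm in outer diameter (123 mm at the lip), 90 mm tall, wall 4 mm, floor 5 mm thick, loose on the bench, 0.6 kg. There is no liquid in it. Origin: centre of the underside; z up.
- spare_beaker: A second, empty glass beaker of the same size, a bystander. Origin: centre of the underside.
- cassette_a: Yellow tissue cassette, 28 x 40 x 6 mm, 12 g, lying loose in the basket. Origin: centre of the underside.
- cassette_b: Pink tissue cassette, same size, lying loose in the basket on the other side of the post. Origin: centre of the underside.
- cassette_c: Blue tissue cassette, same size, lying loose in the basket on top of the yellow one. Origin: centre of the underside.
- red_jar: Amber jar with a red screw cap, 76 mm in diameter, 74 mm tall, a bystander. Origin: centre of the underside.
- amber_bottle: Amber reagent bottle, 68 mm in diameter, 160 mm tall, a bystander. Origin: centre of the underside.
- white_bottle: White reagent bottle, 64 mm in diameter, 150 mm tall, a bystander. Origin: centre of the underside.
- timer: White bench timer with a dial, 50 x 70 x 60 mm tall, a bystander. Origin: centre of the underside.
- forceps: Steel forceps lying flat, 150 mm long, a bystander. Origin: centre of the underside.

How it is judged:
By the outcome, as a careful person would: the job done as asked, in the order asked, and still so for the second after the job is handed in, while the arm keeps its last pose, push and grip.
It also fails if it takes over 56 s, if anything falls off the work surface, if the arm or the gripper's body presses on something with over 40 N, if the wrist force passes 120 N, or if a joint passes its speed limit or range.

ROBOT

A 6-joint arm with a two-finger parallel gripper is mounted at the origin on the work surface. World frame = base frame: x ahead of the robot, y to its left, z up, the work surface at z = 0. Lengths are in mm, angles in degrees, forces in N, time in s.
With the tool pointing down it reaches from about 325 to 875 mm from the base axis. Payload 4.4 kg.
Tool frame: the origin (TCP) lies at the very end of the fingers, on their centre line; the grasp point (between the pads) lies 19 mm behind it; z points along the fingers, y is the line along which they close (so a half turn about z gives the same grasp; the last joint's range is limited). The gripper opens to 85 mm and grips with 20 to 120 N. Pads are 22 mm wide; open, the fingers measure 114 mm over their backs; the gripper's body (76 mm by 85 mm) begins 54 mm behind the grasp point. The pads swing forward as they close: fully open they stand 13 mm farther back than shut.
Start: joints at [-73.138, 11.837, 88.321, -0, 79.842, -8.623], TCP at [247.398, -519.058, 231.282] pointing down, gripper open.
Joint ranges: [-156.59, 156.59], [-49.26, 127.26], [12.9, 141.05], [-63.56, 243.56], [4.71, 150.69], [-161.64, 161.64]. Speed limits (degrees/s): [159.86, 159.86, 180, 180, 180, 180].

INTERFACE

Orientations are given as a 3x3 rotation matrix whose columns are the frame's x, y, z axes.
In Python, from rig import manip, solver, monitor, viewer, workorder, spotter gives the robot as it stands. Calls block until the motion is done:
- manip.move_to(position, orientation): joint-space move of the TCP to a pose.
- manip.line_to(position, frame=None, velocity=150): straight line of the TCP; frame=None keeps the orientation; velocity is the mean speed in mm/s.
- manip.move_j(angles): joint-space move.
- manip.grip(opening): finger opening in mm; the grip force is fixed at half the most; returns when the fingers have stopped.
- manip.dwell(seconds).
- solver.ik(position, orientation): joint angles nearest the present ones, or None.
- monitor.state(): the state.
- viewer.get_image(name): name is "scene" or "top" or "wrist"; returns the picture (480x640x3 uint8, red, green, blue); there is no depth.
- viewer.get_calibration(name): a dict with "fx", "fy", "cx", "cy" (pixels), "dist_coeffs" ([k1, k2, p1, p2, k3] as OpenCV has them; the pictures are not rectified), "rvec" (rotation vector, rad) and "tvec" (3), from world to camera coordinates, as OpenCV has them; the wrist camera has in their place "tool_from_camera" (4x4, takes a point from camera to tool coordinates, whose origin is the TCP and whose axes are the flange's). Camera axes: x right, y down, z forward; pixel columns grow to the right and rows downward; lengths in mm; the calibration is good to about 2 mm. A picture is of the moment at which its call begins: read the wrist's pose just before it. get_calibration takes no time and is no camera call.
A pose or a line that the arm cannot do raises manip.MotionError and nothing moves.
- workorder.finish_job(): hands the job in; it is judged then, once.
Trained networks look in the newest picture that a camera, given by its name, has taken for a name from the list of things; names that differ only in an ending like _2 or _b are one class to them, and where a whole thing is asked for, a point or a joint stands for the part that bears it (a point fixed in the world has none). Each returns a list of dicts, best first, with "score" (0 to 1); they miss things now and then, are a little off and sometimes report something else, mostly with a low value. They report only what shows in the picture. A call takes as long as a camera call.
- spotter.find_in(camera, label): "extent" ([left, top, width, height] in pixels, round what is visible of it).
The state is a dict: "time_s": time; "joint_positions": joint angles; "dq": joint speeds; "joint_efforts": joint torques, N m; "eef_pos": TCP position; "orientation": TCP orientation; "wrist_force": force on the tool from outside, world axes, zero at the start; "torque": the same for the moment, N m; "gripper_width": finger opening in mm; "gripper_force": force on a finger pad.
Only numpy, scipy, OpenCV 4.12 (cv2) and the standard library are available. Lean on these libraries where they do the work, as an engineer would, in place of code of your own. Each camera call takes 0.05 s, during which the arm holds its last target. There are 200 camera calls.

## Working session

There is one attempt and no reset: what is moved stays moved. The work goes in short steps, each a Python script; the robot and the scene stay as the last script left them, time stands still between calls to the robot, and variables do not carry over. Pictures are saved under pics/ and viewed, at most 13 in all, crops included, and the job is handed in when it is done.

```bash
ls; mkdir -p pics; python3 - <<'E'
from rig import manip, solver, monitor, viewer, workorder, spotter
import cv2,numpy as np
for c in ("scene","top"):
    im=viewer.get_image(c); cv2.imwrite(f"pics/{c}0.png",im[:,:,::-1])
    k=viewer.get_calibration(c); print(c,k)
    for n in ["lid","basket","post_tip","beaker","amber_bottle","white_bottle","red_jar","timer","forceps"]:
        print(n,[(np.round(d["extent"],1).tolist(),round(d["score"],2)) for d in spotter.find_in(c,n)[:3]])
print(viewer.get_calibration("wrist")); s=monitor.state(); print(s)
E
```

```text
pics
rig.py
scene {'fx': 586.7253395572196, 'fy': 586.7253395572196, 'cx': 318.11892720072456, 'cy': 239.84233603292566, 'dist_coeffs': array([-0.17625888,  0.        ,  0.        ,  0.        ,  0.        ]), 'rvec': array([ 1.86529056,  1.6174954 , -0.6812742 ]), 'tvec': array([ -49.87759749, -273.17912348, 1836.71812411])}
lid [([321.4, 243.5, 39.4, 31.9], 0.69)]
basket [([389.9, 236.9, 44.5, 40.8], 0.96)]
post_tip [([391.5, 239.6, 42.0, 39.4], 0.67), ([408.5, 203.0, 34.4, 28.9], 0.16)]
beaker [([388.0, 239.5, 52.9, 60.9], 0.87)]
amber_bottle [([125.3, 242.1, 34.1, 62.4], 0.81)]
white_bottle [([471.0, 199.9, 29.0, 59.0], 0.78)]
red_jar [([314.5, 293.0, 34.5, 40.8], 0.93)]
timer [([410.8, 202.5, 31.2, 29.6], 0.7)]
forceps [([192.4, 228.5, 15.4, 36.1], 0.58)]
top {'fx': 564.501648410201, 'fy': 564.501648410201, 'cx': 322.9834488141421, 'cy': 245.04852336571443, 'dist_coeffs': array([-0.03512332,  0.        ,  0.        ,  0.        ,  0.        ]), 'rvec': array([ 2.15643649, -2.15081845,  0.18010218]), 'tvec': array([ -15.59641875,  506.60041502, 1215.02760526])}
lid [([278.2, 241.
[... 1215 characters left out ...]
690e+01, -8.62347524e+00]), 'dq': array([-0.04417606, -0.01247737,  0.06137374, -0.00199184, -0.1358902 ,
       -0.0912435 ]), 'joint_efforts': array([ 1.28267162e-03, -3.83052349e+01, -2.91981965e+01, -1.89493221e-04,
        7.58056103e-04,  1.89155759e-05]), 'eef_pos': array([ 247.41049813, -519.05544749,  231.29428079]), 'orientation': array([[ 9.02691808e-01,  4.30287693e-01,  2.18821787e-05],
       [ 4.30287693e-01, -9.02691809e-01,  5.79340464e-07],
       [ 2.00021465e-05,  8.89266630e-06, -1.00000000e+00]]), 'wrist_force': array([0.7607857 , 0.41600444, 1.19661877]), 'torque': array([-0.00529683,  0.06199115,  0.03907974]), 'gripper_force': 0.0, 'gripper_width': 85.36723304204241}
```

```bash
cat > h.py <<'E'
from rig import manip, solver, monitor, viewer, workorder, spotter
import cv2,numpy as np
def cam(name, st=None):
    k=viewer.get_calibration(name)
    K=np.array([[k["fx"],0,k["cx"]],[0,k["fy"],k["cy"]],[0,0,1.]])
    if "rvec" in k:
        R=cv2.Rodrigues(k["rvec"])[0]; t=np.array(k["tvec"])
    else:
        st=st or monitor.state(); T=np.eye(4); T[:3,:3]=st["orientation"]; T[:3,3]=st["eef_pos"]
        W=np.linalg.inv(T@k["tool_from_camera"]); R,t=W[:3,:3],W[:3,3]
    return K,np.array(k["dist_coeffs"]),R,t
def onz(c,uv,z):
    K,d,R,t=c
    p=cv2.undistortPoints(np.array([[uv]],float),K,d)[0,0]
    r=R.T@np.array([p[0],p[1],1]); o=-R.T@t
    return o+r*(z-o[2])/r[2]
def proj(c,P):
    K,d,R,t=c
    return cv2.projectPoints(np.atleast_2d(np.array(P,float)),cv2.Rodrigues(R)[0],t,K,d)[0][:,0]
def down(yaw):  # tool x heading at yaw deg, z down
    a=np.radians(yaw); x=np.array([np.cos(a),np.sin(a),0]); z=np.array([0,0,-1.])
    return np.c_[x,np.cross(z,x),z]
def mid(e): return [e[0]+e[2]/2,e[1]+e[3]/2]
def save(c,n,st=None):
    im=viewer.get_image(c); cv2.imwrite(f"pics/{n}.png",im[:,:,::-1]); return im
E
python3 - <<'E'
from h import *
T=cam("top")
for n,e,z in [("lid",[278.2,241.6,44.8,43.2],3),("basket",[205.4,191.6,43.3,41.2],75),("beaker",[193.8,182.8,64.7,60.2],90),("white",[104.8,236.5,45.2,30.5],75),("jar",[307.9,154.5,33.2,38.4],74),("timer",[168.7,290.8,33.6,31.6],60),("amber",[500.9,220.9,49.6,35.8],80)]:
    p=onz(T,mid(e),z); print(n,p.round(),np.hypot(*p[:2]).round())
a=cv2.imread("pics/top0.png")[130:350,60:360]; cv2.imwrite("pics/topc.png",cv2.resize(a,None,fx=2.6,fy=2.6,interpolation=2))
E
```

```text
lid [470.  36.   3.] 471.0
basket [572. 194.  75.] 604.0
beaker [568. 194.  90.] 600.0
white [485. 406.  75.] 632.0
jar [660. -17.  74.] 660.0
timer [369. 280.  60.] 463.0
amber [ 516. -454.   80.] 687.0
```

View pics/scene0.png

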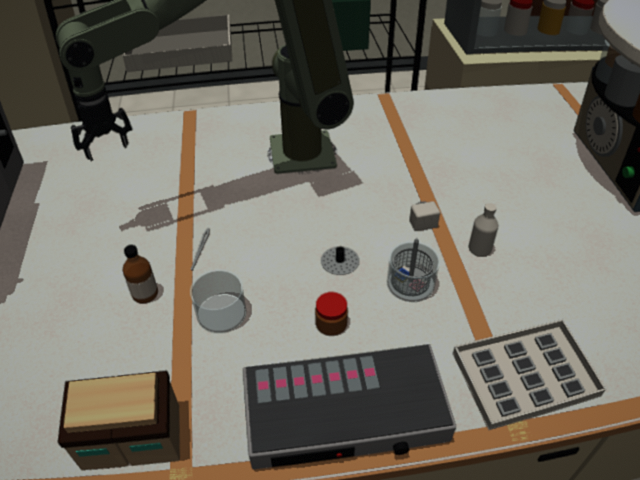

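View pics/topc.png

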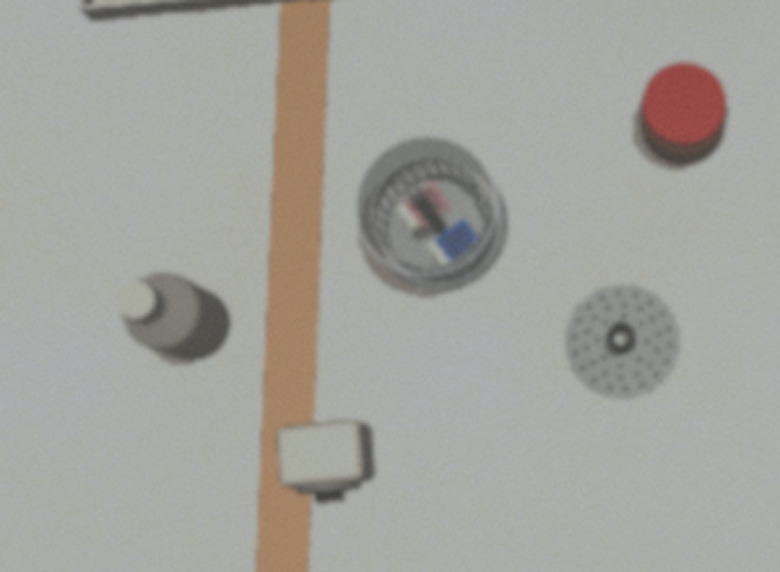

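```bash
python3 - <<'E'
from h import *
T=cam("top"); S=cam("scene")
p=onz(T,[60+622/2.6,130+340/2.6],3); print("lid",p.round(1),"sleeve",onz(T,[60+621/2.6,130+338/2.6],43).round(1),"scene",onz(S,[340,260],3).round(1))
q=onz(T,[220,204],154); print("post",q.round(1),"scene",onz(S,[416,240],154).round(1))
yaw=np.degrees(np.arctan2(p[1],p[0]))+90
manip.move_to([p[0],p[1],150],down(yaw))
st=monitor.state(); print(st["time_s"],st["eef_pos"],st["joint_positions"].round(1))
save("wrist","w1"); print(spotter.find_in("wrist","lid")[:2])
c=cam("wrist",st); print(proj(c,[[*p[:2],3],[*p[:2],43]]))
# final pose check
b=np.array([570,194.]); th=np.arctan2(b[1],b[0]); er=np.array([np.cos(th),np.sin(th),0])
for s in (1,-1):
    zt=(s*er+np.array([0,0,-1]))/2**.5; xt=np.array([-er[1],er[0],0]); R=np.c_[xt,np.cross(zt,xt),zt]
    tcp=np.array([*b,190+35])-zt*(99-19); print(s,tcp.round(),solver.ik(tcp,R))
E
```

```text
lid [475.5  38.9   3. ] sleeve [472.4  38.9  43. ] scene [474.2  41.2   3. ]
post [572.6 196.9 154. ] scene [577.  198.6 154. ]
3.175 [475.94734954  38.15424003 150.24184433] [ -5.8   4.9 106.5  -0.   68.6 -10.4]
[{'extent': [247.0, 134.6, 141.2, 136.1], 'score': 0.63}]
[[318.0282273  208.79504658]
 [317.91009733 226.56253035]]
1 [516. 176. 282.] [  3.2732039  -19.86382571 123.05355261  19.54725919  34.44332582
 -27.43171855]
-1 [624. 212. 282.] [ 13.18823386  54.66077952  29.28302097  -6.26982007 140.75044829
  -8.83475861]
```

View pics/w1.png

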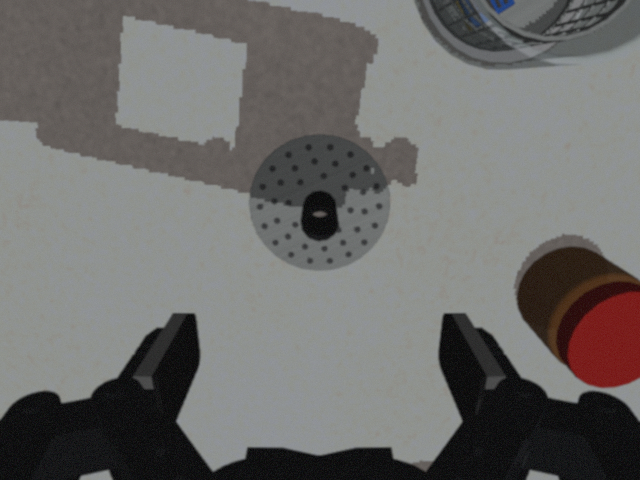

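```bash
cat >> h.py <<'E'
def circ(x,y,z,r,n=72):
    a=np.linspace(0,2*np.pi,n); return np.c_[x+r*np.cos(a),y+r*np.sin(a),0*a+z]
def bb(uv): return np.r_[uv.min(0),uv.max(0)]
def blob(mask,seed):
    n,l,s,c=cv2.connectedComponentsWithStats(mask.astype(np.uint8)); i=l[seed[1],seed[0]]
    return (s[i,0],s[i,1],s[i,0]+s[i,2],s[i,1]+s[i,3]),s[i,4]
E
python3 - <<'E'
from h import *
from scipy.optimize import least_squares
st=monitor.state(); c=cam("wrist",st)
im=cv2.imread("pics/w1.png"); 
g=im.max(2); b,a=blob(g<45,(319,228)); print("sleeve blob",b,a, "col",g[185:250:3,319])
def pred(p): 
    return bb(np.r_[proj(c,circ(*p,43,12)),proj(c,circ(*p,3,12))])
f=lambda p: pred(p)-np.array(b)-[0,0,0,0]
r=least_squares(f,[474,40]); print("wrist sleeve",r.x,r.fun)
f2=lambda p: bb(proj(c,circ(*p,3,50)))-np.array([249,134,390,271])
r=least_squares(f2,[474,40]); print("wrist disc",r.x,r.fun)
T=cam("top"); t=cv2.imread("pics/top0.png").max(2)
print(t[255:267,292:306])
for nm,cc in (("top",T),("scene",cam("scene"))):
    print(nm,[bb(proj(cc,circ(*p,43,12))).round(1) for p in ([474,39],[474,43])])
E
```

```text
sleeve blob (np.int32(302), np.int32(191), np.int32(338), np.int32(240)) 1365 col [ 68  73  35  14  19  14  20  16  20  90  96  27  13  15  17  13  13  31
  28 102 112 109]
wrist sleeve [476.47551501  41.14567826] [-1.6011086  -1.79069667  1.60190959  1.72236592]
wrist disc [476.25128285  41.00948231] [-0.72789077 -0.27437162  0.72565442  0.42334903]
[[134 133 124 107  90  79  77  74  81  92 111 128 136 137]
 [140 132 112  91  77  74  72  70  74  77  91 111 129 137]
 [141 124  99  82  78  85  88  87  83  79  82 100 125 141]
 [132 111  84  81  95 113 117 112 104  90  84  96 119 136]
 [123 105  84  87 116 140 146 133 116 101  84  92 116 136]
 [123 100  86  92 126 151 155 143 123  99  87  87 113 136]
 [120  99  86  90 117 138 146 135 113  92  83  86 111 133]
 [123 103  86  80  94 111 120 114  93  80  78  90 117 135]
 [125 105  93  82  80  84  88  86  77  75  84 100 123 140]
 [132 115  98  86  78  73  73  73  75  83  98 116 132 140]
 [132 121 110  99  91  86  84  87  94 105 121 131 138 142]
 [127 126 123 117 108 108 107 114 121 127 134 141 140 137]]
top [array([293.3, 253.9, 304.3, 264.7]), array([291.5, 253.9, 302.4, 264.7])]
scene [array([334.6, 245.8, 344.2, 252.6]), array([336.2, 245.6, 345.7, 252.4])]
```

```bash
python3 - <<'E'
from h import *
p=np.array([574,197.]); yaw=np.degrees(np.arctan2(p[1],p[0]))+90
R=down(yaw); 
for i,q in enumerate([p, p-R[:2,0]*90]):
    manip.move_to([*q,270],R); st=monitor.state(); save("wrist",f"p{i}")
    np.savez(f"p{i}.npz",R=st["orientation"],t=st["eef_pos"]); c=cam("wrist",st)
    print(st["time_s"],[(np.round(d["extent"],1).tolist(),round(d["score"],2)) for n in ("basket","beaker") for d in spotter.find_in("wrist",n)[:1]])
    print(proj(c,[[*p,154],[*p,147],[*p,8],[*p,75]]).round(1).tolist())
a=np.hstack([cv2.imread(f"pics/p{i}.png")[:, 120:520] for i in (0,1)]); cv2.imwrite("pics/pp.png",a)
E
```

```text
4.1667 [([249.1, 109.0, 157.4, 161.4], 0.98)]
[[320.9, 223.1], [320.9, 219.8], [320.6, 176.6], [320.7, 193.2]]
4.7667 [([259.1, 2.1, 126.9, 133.5], 0.72), ([243.1, 0.0, 173.5, 158.8], 0.84)]
[[319.8, 70.7], [319.8, 71.1], [319.7, 76.9], [319.7, 74.7]]
```

View pics/pp.png

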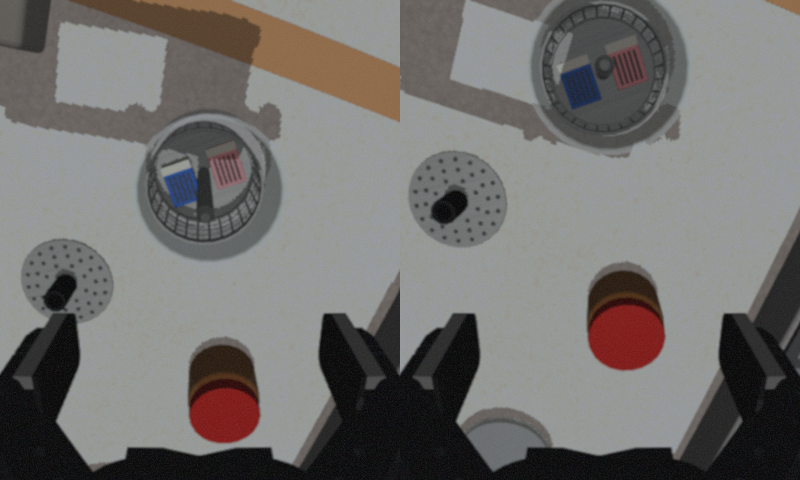

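```bash
python3 - <<'E'
import cv2,numpy as np
a=cv2.imread("pics/p0.png")[160:230,285:365]; b=cv2.imread("pics/p1.png")[30:100,285:365]
cv2.imwrite("pics/ppz.png",cv2.resize(np.hstack([a,b]),None,fx=5,fy=5,interpolation=cv2.INTER_NEAREST))
E
```

```text
(no output)
```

View pics/ppz.png

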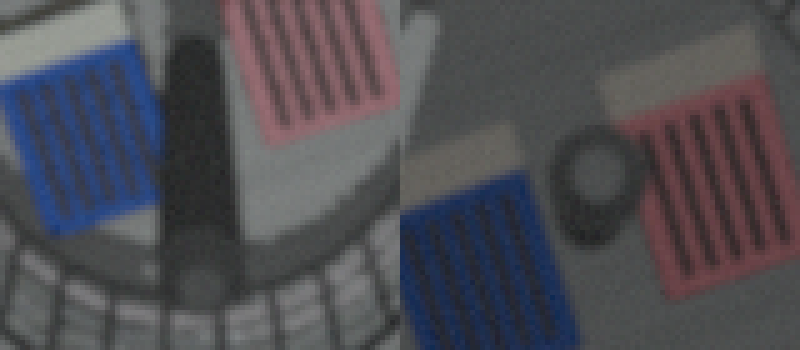

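```bash
python3 - <<'E'
from h import *
from scipy.optimize import least_squares
T=cam("top"); S=cam("scene")
for i,uv in ((0,(325.1,217.1)),(1,(324.5,64.1))):
    d=np.load(f"p{i}.npz"); c=cam("wrist",dict(orientation=d["R"],eef_pos=d["t"]))
    print(onz(c,uv,154).round(1))
    e=[[249.1,109,157.4,161.4],[259.1,2.1,126.9,133.5]][i]
    print(" basket rim", least_squares(lambda p: bb(np.r_[proj(c,circ(*p,75,48.5))])-np.r_[e[:2],e[0]+e[2],e[1]+e[3]],[574,197]).x.round(1))
print("top/scene pred for 572,200:",proj(T,[572,200,154]),proj(S,[572,200,154]))
E
```

```text
[575.2 201.6 154. ]
 basket rim [578.4 201.8]
[575.4 201.3 154. ]
 basket rim [575.2 200. ]
top/scene pred for 572,200: [[218.48396924 204.30025523]] [[416.04327464 238.40947828]]
```

```bash
python3 - <<'E'
from h import *
p=np.array([476.4,41.0]); yaw=np.degrees(np.arctan2(p[1],p[0]))+90; R=down(yaw)
manip.move_to([*p,70],R); manip.line_to([*p,15],velocity=80)
print(monitor.state()["wrist_force"].round(1)); manip.grip(0); st=monitor.state()
print(st["gripper_width"],st["gripper_force"],st["wrist_force"].round(1),st["eef_pos"])
manip.line_to([*p,90],velocity=100); st=monitor.state(); print(st["time_s"],st["gripper_width"],st["wrist_force"].round(1),st["eef_pos"])
save("wrist","g1"); print(spotter.find_in("wrist","lid")[:1])
c=cam("wrist",st); print(bb(proj(c,circ(*st["eef_pos"][:2],75,50))),bb(proj(c,circ(*st["eef_pos"][:2],78,50))))
E
```

```text
[ 0.2 -0.   0.2]
22.92004250356418 58.62945914268494 [-0.8  1.2  4.5] [476.69463699  40.96875997  15.48397133]
8.2333 22.22845166672166 [-0.1  0.3 -1. ] [475.64813723  41.05305395  89.31279773]
[{'extent': [196.5, 183.4, 244.1, 215.1], 'score': 0.92}]
[196.55883457 178.8655551  440.60255509 397.98515077] [194.53773681 180.55375136 442.57659921 402.57035885]
```

View pics/g1.png

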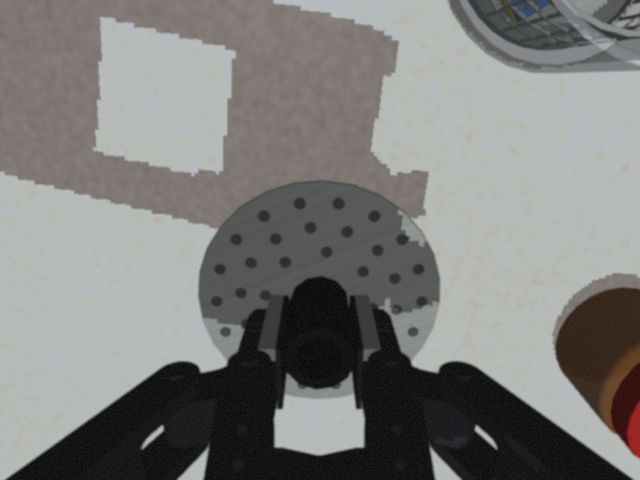

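```bash
python3 - <<'E'
from h import *
q=np.array([575.3,201.4]); yaw=np.degrees(np.arctan2(q[1],q[0]))+90; R=down(yaw)
st=monitor.state(); manip.line_to([*st["eef_pos"][:2],190],velocity=150)
manip.move_to([*q,190],R); manip.dwell(.2); st=monitor.state(); print(st["time_s"],st["eef_pos"],st["gripper_width"])
e=st["eef_pos"]; cmd=q+(q-e[:2]); f0=st["wrist_force"]; print(f0.round(1))
for z in (178,172,168,165,162,159,155,150,145):
    manip.line_to([*cmd,z],velocity=40); st=monitor.state(); f=st["wrist_force"]-f0
    print(z,st["eef_pos"].round(1),f.round(1),st["torque"].round(2))
    if f[2]>6 or np.hypot(*f[:2])>8: print("contact"); break
print(monitor.state()["time_s"])
save("wrist","i1"); save("scene","i2"); save("top","i3")
E
```

```text
10.1333 [574.89678283 199.77503854 190.10563827] 22.576479814638304
[ 0.1 -0.1 -0.6]
178 [575.3 202.9 177.4] [0.8 0.2 0.1] [ 0.03  0.01 -0.02]
172 [575.4 203.  171.5] [ 0.7 -0.2 -0.1] [ 0.04 -0.01 -0.01]
168 [575.4 203.  167.6] [-0.6  0.6 -0.3] [0.02 0.03 0.08]
165 [575.5 203.  164.7] [-0.4 -0.4  0. ] [ 0.   -0.    0.03]
162 [575.6 202.9 161.8] [0.1 0.6 0.5] [-0.1  -0.04  0.  ]
159 [575.4 202.9 158.5] [-1.  -0.3 -1.1] [-0.08  0.02  0.01]
155 [575.4 202.9 154.5] [-0.1  0.2 -1.4] [-0.1  -0.05 -0.02]
150 [575.4 202.9 149.5] [-0.2 -0.4 -1.1] [-0.08  0.03  0.03]
145 [575.4 203.  144.5] [ 0.6 -0.6 -0.3] [-0.1  -0.01 -0.08]
12.6833
```

```bash
python3 - <<'E'
import cv2,numpy as np
a=cv2.imread("pics/i1.png")[150:430,170:470]; b=cv2.imread("pics/i2.png")[190:310,350:480]; 
b=cv2.resize(b,None,fx=4,fy=4,interpolation=2)[:280*2]
a=cv2.resize(a,(300,280)); o=np.zeros((480,800,3),np.uint8); o[:280,:275]=a[:,:275]; o[:480,280:800]=b[:480,:520]
cv2.imwrite("pics/chk.png",o)
E
```

```text
(no output)
```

View pics/chk.png

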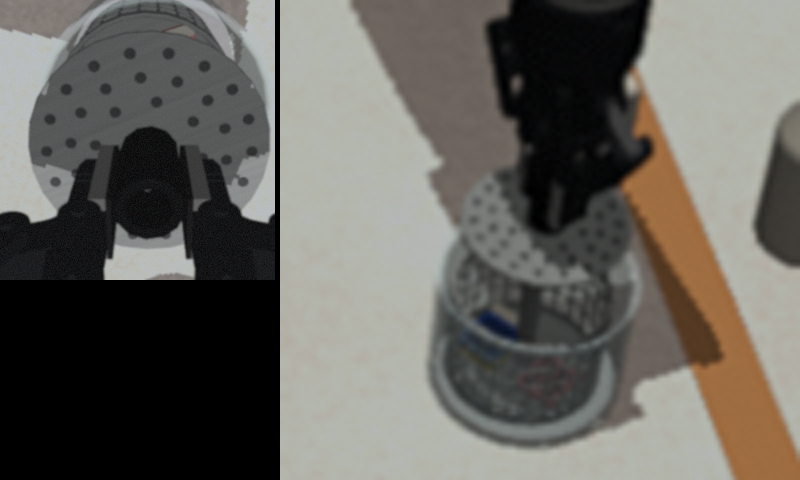

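```bash
python3 - <<'E'
from h import *
st=monitor.state(); e=st["eef_pos"]; cmd=np.array([575.7,202.6]); 
f0=np.array([.1,-.1,-.6])
for z in [135,125,115,105,98,94,92,91,90,89,88,87,86,85]:
    manip.line_to([*cmd,z],velocity=50 if z>95 else 25); st=monitor.state(); f=st["wrist_force"]-f0
    print(z,st["eef_pos"].round(1),f.round(1),st["torque"].round(2),st["gripper_width"].round(1))
    if f[2]>4 or np.hypot(*f[:2])>8: print("contact"); break
print(monitor.state()["time_s"]); save("scene","j2")
E
```

```text
Traceback (most recent call last):
AttributeError: 'float' object has no attribute 'round'
```

```bash
python3 - <<'E'
from h import *
cmd=np.array([575.7,202.3]); f0=np.array([.1,-.1,-.6])
for z in [135,125,115,105,98,94,92,91,90,89,88,87,86,85]:
    manip.line_to([*cmd,z],velocity=50 if z>95 else 25); st=monitor.state(); f=st["wrist_force"]-f0
    print(z,st["eef_pos"].round(1),f.round(1),st["torque"].round(2),round(st["gripper_width"],1))
    if f[2]>4 or np.hypot(*f[:2])>8: print("contact"); break
print(monitor.state()["time_s"]); save("scene","j2")
E
```

```text
135 [575.9 202.4 135.3] [ 0.3 -0.3  0. ] [ 0.01 -0.03 -0.  ] 22.5
125 [575.2 202.3 124.1] [ 0.1  0.8 -1. ] [0.04 0.08 0.01] 22.3
115 [575.3 202.3 114.3] [-0.5 -0.1 -0.7] [-0.01 -0.09  0.01] 22.8
105 [575.4 202.3 104.3] [ 0.9 -0.6 -0.2] [-0.04  0.02 -0.01] 22.4
98 [575.4 202.3  97.4] [-0.2  1.   0.2] [-0.01  0.02  0.01] 22.6
94 [575.7 202.4  93.8] [-0.2 -0.6 -0.5] [ 0.    0.03 -0.  ] 22.1
92 [575.7 202.3  91.9] [-0.3  0.1 -0. ] [ 0.04  0.05 -0.02] 22.3
91 [575.7 202.3  91. ] [ 0.5  0.2 -0.4] [-0.04 -0.03  0.05] 22.4
90 [576.  202.4  90.6] [-1.6  0.1  4.1] [-0.03  0.16  0.01] 22.4
contact
15.8333
```

```bash
python3 - <<'E'
from h import *
manip.grip(40); st=monitor.state(); print(st["gripper_width"],st["wrist_force"].round(1))
manip.line_to([575.6,202.0,121.8],velocity=80)
manip.grip(0); st=monitor.state()
print(st["time_s"],st["eef_pos"].round(1),st["gripper_width"],st["gripper_force"],st["wrist_force"].round(1))
save("wrist","k1"); save("scene","k2"); save("top","k3"); 
a=cv2.imread("pics/k1.png")[150:430,170:470]; b=cv2.imread("pics/k2.png")[190:310,350:480]
o=np.zeros((480,800,3),np.uint8); o[:280,:275]=a[:,:275]; o[:,280:]=cv2.resize(b,None,fx=4,fy=4,interpolation=2)[:480,:520]; cv2.imwrite("pics/chk2.png",o)
c=cam("wrist",st); print("rim pred",[bb(proj(c,circ(575.5,202,z,50))).round(0)-[170,150,170,150] for z in (75,78)])
E
```

```text
39.79073305987694 [-0.5 -0.6  0.4]
17.125 [575.  201.9 121.3] 9.87238121507372 58.42903489479795 [-1.8 -0.5  0.1]
rim pred [array([ 46.,  14., 254., 206.]), array([ 44.,  15., 255., 210.])]
```

View pics/chk2.png

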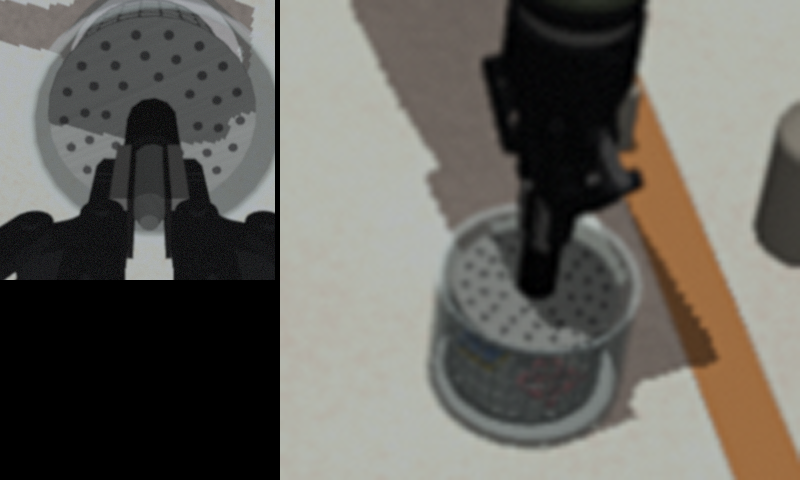

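```bash
cat >> h.py <<'E'
def tiltpose(R0,mid,deg,L=81.3):
    from scipy.spatial.transform import Rotation as Ro
    for s in (1,-1):
        R=Ro.from_rotvec(np.radians(s*deg)*R0[:,0]).as_matrix()@R0
        if deg==0 or R[0,2]>0: return np.array(mid)-R[:,2]*L,R   # tip tool z outward (+x)
E
python3 - <<'E'
from h import *
from scipy.optimize import least_squares
d=np.load("p0.npz"); c=cam("wrist",dict(orientation=d["R"],eef_pos=d["t"]))
B=least_squares(lambda p: bb(np.r_[proj(c,circ(*p,90,61.5)),proj(c,circ(*p,0,60))])-[258,109,402,260],[574,197]); print("beaker",B.x,B.fun)
b=B.x
st=monitor.state(); e=st["eef_pos"]; R0=st["orientation"]
p,R=tiltpose(R0,[*b,195],45); print(p,solver.ik(p,R))
manip.line_to([575.6,202,135],velocity=40); s=monitor.state(); print(s["wrist_force"].round(1),s["gripper_width"])
manip.line_to([575.6,202,277],velocity=90); s=monitor.state(); print(s["time_s"],s["eef_pos"],s["wrist_force"].round(1),s["torque"].round(2),s["gripper_width"])
save("scene","l1"); save("wrist","l2")
a=cv2.imread("pics/l2.png")[150:430,170:470]; b=cv2.imread("pics/l1.png")[170:290,350:480]
o=np.zeros((480,800,3),np.uint8); o[:280,:275]=a[:,:275]; o[:,280:]=cv2.resize(b,None,fx=4,fy=4,interpolation=2)[:480,:520]; cv2.imwrite("pics/chk3.png",o)
E
```

```text
beaker [578.93304737 204.61411039] [-7.87560512 -3.57189386  7.89378037  4.53388777]
[524.75615097 185.63765669 252.5712437 ] [  4.62170166 -15.77699666 123.82044487  21.18466503  29.68405269
 -29.10843401]
[-0.   0.  -3.5] 10.123320972264771
19.4833 [575.19563047 201.89552892 276.09615632] [-0.1 -0.1 -3.5] [-0.03  0.02  0.04] 10.086424409852034
```

View pics/chk3.png

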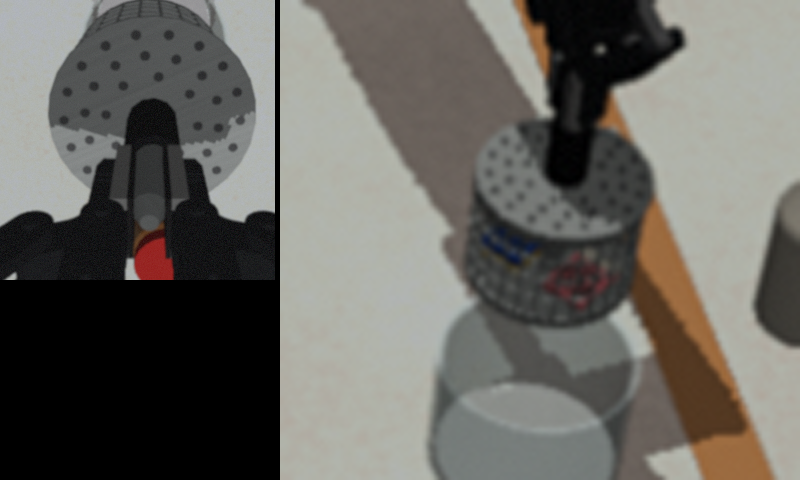

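```bash
python3 - <<'E'
from h import *
st=monitor.state(); R0=st["orientation"]; g0=st["wrist_force"]
for a in (9,18,27,36,45):
    p,R=tiltpose(R0,[575,201,198],a); manip.line_to(p,R,velocity=40); s=monitor.state()
    print(a,round(s["time_s"],2),s["eef_pos"].round(1),s["wrist_force"].round(1),s["torque"].round(2),round(s["gripper_width"],1))
manip.dwell(1); s=monitor.state(); print(s["torque"].round(2),s["wrist_force"].round(1),s["orientation"][:,2].round(3),s["time_s"])
save("scene","m1"); save("wrist","m2")
a=cv2.imread("pics/m2.png")[150:430,170:470]; b=cv2.imread("pics/m1.png")[170:290,350:480]
o=np.zeros((480,800,3),np.uint8); o[:280,:275]=a[:,:275]; o[:,280:]=cv2.resize(b,None,fx=4,fy=4,interpolation=2)[:480,:520]; cv2.imwrite("pics/chk4.png",o)
E
```

```text
9 20.07 [562.9 196.7 278.5] [ 0.6 -0.1 -4.2] [-0.08  0.23  0.05] 9.9
18 20.54 [551.8 192.7 275.5] [ 0.7  0.2 -3.3] [-0.07  0.39  0.09] 9.8
27 21.01 [541.  188.9 271. ] [ 0.3 -0.6 -2.8] [-0.18  0.57  0.02] 10.2
36 21.48 [530.9 185.3 264.7] [ 0.9 -0.1 -3.3] [-0.23  0.67 -0.  ] 10.0
45 21.94 [521.9 182.  256.7] [ 1.1  0.6 -2.3] [-0.3   0.85  0.05] 9.5
[-0.38  0.9   0.03] [-0.2 -0.1 -4.1] [ 0.666  0.233 -0.708] 22.9417
```

View pics/chk4.png

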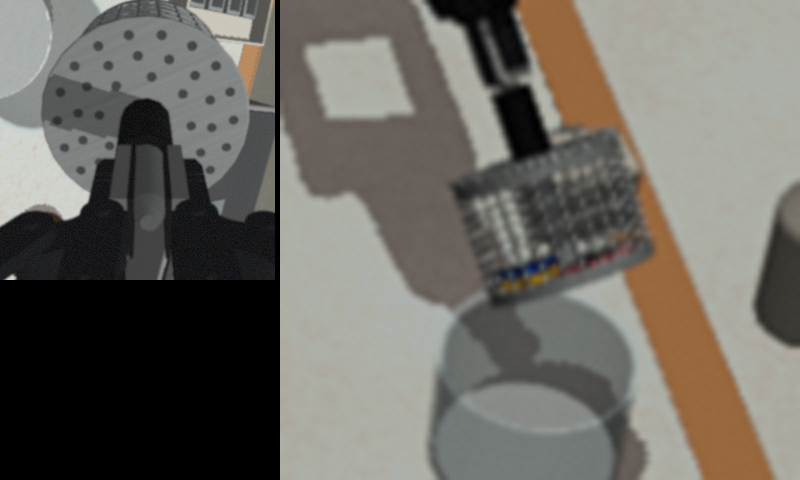

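```bash
python3 - <<'E'
from h import *
R=monitor.state()["orientation"]; R0=down(np.degrees(np.arctan2(R[1,0],R[0,0])))
p,R=tiltpose(R0,[575,201,198],47.5); manip.line_to(p,R,velocity=15); manip.dwell(1)
for i in (0,1):
    save("wrist",f"n{i}"); s=monitor.state(); print(s["time_s"],abs(s["dq"]).max(),s["orientation"][:,2].round(3),s["gripper_width"]); manip.dwell(1)
save("scene","n2")
g=lambda n:cv2.imread(f"pics/{n}.png",0)[150:330,170:470].astype(float)
for a,b in (("l2","m2"),("m2","n0"),("n0","n1")):
    ga=cv2.imread(f"pics/{a}.png",0)[215:300,285:355]; r=cv2.matchTemplate(cv2.imread(f"pics/{b}.png",0)[195:320,265:375],ga,5); _,v,_,l=cv2.minMaxLoc(r); print(a,b,v,np.array(l)-20)
b=cv2.imread("pics/n2.png")[170:290,350:480]; a=cv2.imread("pics/n1.png")[150:430,170:470]
o=np.zeros((480,800,3),np.uint8); o[:280,:275]=a[:,:275]; o[:,280:]=cv2.resize(b,None,fx=4,fy=4,interpolation=2)[:480,:520]; cv2.imwrite("pics/chk5.png",o)
E
```

```text
24.4833 0.26586161956314 [ 0.696  0.244 -0.676] 9.82844998489795
25.5333 0.18415542632286608 [ 0.696  0.244 -0.676] 10.03793435388014
l2 m2 0.9386551976203918 [-7  0]
m2 n0 0.9954283237457275 [0 0]
n0 n1 0.9966393709182739 [0 0]
```

View pics/chk5.png

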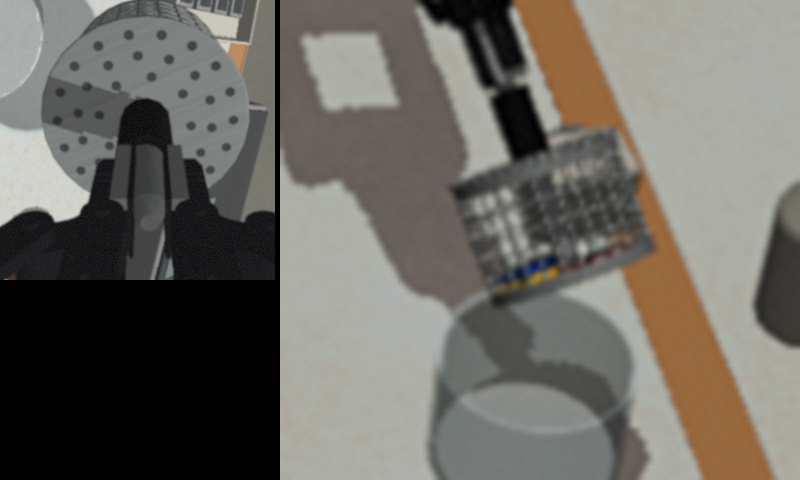

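```bash
python3 -c "
from rig import workorder
print(workorder.finish_job())"
```

```text
the job is handed in; nothing more can be done
None
```

I handed the job in at about 26.5 s: the lid was lowered by hand until it sat home on the rim, and the basket is held still by its post, tipped about 45–47° and roughly 40 mm clear above the middle of its beaker. No cassette fell out, though yellow, blue and pink show only partly through the mesh in the last picture, and the beaker looked unmoved.

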